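# Fit the new transformer and show the burnt one to the camera

### The arm

A 7-joint arm with a two-finger parallel gripper is mounted at the origin on the work surface. World frame = base frame: x ahead of the robot, y to its left, z up, the work surface at z = 0. Lengths are in mm, angles in rad, forces in N, time in s.
With the tool pointing down it reaches from about 400 to 875 mm from the base axis. Payload 4.4 kg.
Tool frame: the origin (TCP) lies at the very end of the fingers, on their centre line; the grasp point (between the pads) lies 19 mm behind it; z points along the fingers, y is the line along which they close (so a half turn about z gives the same grasp; the last joint's range is limited). The gripper opens to 85 mm and grips with 20 to 120 N. Pads are 22 mm wide; open, the fingers measure 114 mm over their backs; the gripper's body (76 mm by 85 mm) begins 54 mm behind the grasp point. The pads swing forward as they close: fully open they stand 13 mm farther back than shut.
Start: joints at [-1.197, 0.628, 0.038, 1.517, -0.027, 0.996, -0.02], TCP at [276.722, 588.169, 231.313] pointing down, gripper open.
Joint ranges: [-3.06, 3.06], [-0.37, 2.12], [-1.25, 1.32], [0.18, 2.47], [-1.1, 4.24], [0.23, 1.98], [-2.94, 2.94]. Speed limits (rad/s): [2.57, 2.57, 3.14, 3.14, 3.14, 3.14, 3.14].

### API

Orientations are given as [roll, pitch, yaw] about the fixed x, y, z axes, in that order (R = Rz(yaw) Ry(pitch) Rx(roll)).
In Python, from cell import monitor, viewer, workorder gives the robot as it stands.
- The arm moves only by the tool arm_command, never from a script. Its argument "series" is one flat list of numbers, 5 for each row, row after row: the opening in per cent of the stroke, from 0 (shut) to 100 (fully open), then the shift along the tool's x, y, z in cm, then the turn about the tool's z in degrees. In form: [claw, x, y, z, roll, claw, x, y, z, roll, ...]. A call has exactly 5 rows; each row is the pose to reach, as a shift and turn from the pose commanded when the call began, along the tool's axes at that moment; what a row does not reach only later rows make up. A row lasts 1/12 s, in which the tool goes at most 41.7 mm and 7.16 degrees, less where a joint would pass 70% of its speed; a pose out of reach is approached as far as the arm can. A call with a gripper value outside its range is refused whole. The fingers move at their own pace and stop on an object; the grip force is fixed at half the most. Time passes only in rows, so rows that repeat a pose let the fingers close, or fill a call up. It gives the time, the measured TCP pose, the force, the opening and the grip force at its end, in the units of the state.
- monitor.read_state(): the state, without advancing time (a new reading comes with each control period).
- viewer.get_image(name): name is "scene" or "top" or "wrist"; returns (picture, depth): 384x512x3 uint8, red, green, blue; 384x512 float32, mm along the optical axis (not along the pixel's ray), 0 where there is no reading.
- viewer.camera_model(name): a dict with "mtx" (3x3 intrinsics, pixels), "R" (3x3) and "t" (3): a world point X has camera coordinates R X + t. Camera axes: x right, y down, z forward; pixel columns grow to the right and rows downward; lengths in mm; the calibration is good to about 2 mm. A picture is of the moment at which its call begins: read the wrist's pose just before it. camera_model takes no time and is no camera call; for the wrist camera it gives the pose at the moment of the call.
- workorder.finish_job(): hands the job in; it is judged then, once.
The state is a dict: "clock": time; "qpos": joint angles; "qd": joint speeds; "tau": joint torques, N m; "eef_pos": TCP position; "tool_rot": TCP orientation; "force": force on the tool from outside, world axes, zero at the start; "torque": the same for the moment, N m; "width": finger opening in mm; "gripper_force": force on a finger pad.
Only numpy, scipy, OpenCV 4.12 (cv2) and the standard library are available. Lean on these libraries where they do the work, as an engineer would, in place of code of your own. Each camera call takes 0.05 s, during which the arm holds its last target. There are 200 camera calls.

### The job

The supply's transformer is being replaced: set the new yellow transformer over the upright stud in the opened supply, lowering it (not dropping it) until it sits flat on its rubber pad with its terminals towards the front panel, and let go of it. Then pick the burnt brown transformer out of the parts tray and hold it up to the inspection camera for the fault record: terminals squarely facing the lens, 120 mm in front of it and centred on it, the right way up in the picture and tipped back to suit the camera's downward tilt. Finish holding it still there in the gripper; do not bump the camera, and leave the other things on the bench and in the tray where they are.

Things in the scene. Friction and masses are not known exactly. Their poses are not given: they have to be found in the camera images.
- new: New, yellow ring-shaped transformer: 60 mm diameter, 34 mm high, about 0.35 kg, 13 mm centre hole. Origin: centre of the underside; z up the hole; x to the terminal block on its side (white, brass tabs; 22 mm wide, from 12 to 28 mm up, out to 39 mm, tabs to 46 mm). Free to grip across at +-y. Stands on the bench between supply and tray, in line with the solder reel and flux bottle.
- new_terminals (a point): Middle of the outer face of the new transformer's terminal block: 39 mm from its axis along its x, 20 mm above its underside.
- old: Burnt, brown ring-shaped transformer: 60 mm diameter, 34 mm high, about 0.35 kg, 13 mm centre hole. Origin: centre of the underside; z up the hole; x to the terminal block on its side (scorched black; 22 mm wide, from 12 to 28 mm up, out to 39 mm, tabs to 46 mm). Free to grip across at +-y. Lies flat in the parts tray, hole upright.
- old_terminals (a point): Middle of the outer face of the burnt transformer's terminal block: 39 mm from its axis along its x, 20 mm above its underside.
- chassis: Opened bench power supply, fixed: steel tray 300 x 215 mm, floor 11 mm above the bench, side flanges up to 33 mm, rear lip to 23 mm. Origin: its centre, at bench height. x points to the grey-white front panel (92 mm high, x = 150 to 172 mm); board, capacitors and heat sink (to 63 mm high) fill x = 35 to 150 mm; the rear half is empty but for the stud.
- stud_seat (a point): Where the transformer's underside centre belongs: the foot of the steel stud, on top of its 56 mm black rubber pad (14 mm above the bench, 55 mm behind the supply's centre). Axes as the supply's: z up, x to the front panel. The stud is 8 mm in diameter and rises 46 mm above this point; nothing else stands within 85 mm of it.
- tray: Grey parts tray, 170 x 240 x 16 mm, walls and floor 3 mm, fixed on the bench. Origin: centre of its underside; the burnt transformer stands on its floor in the +y half, the clamp washer and spare rubber pad in the -y half.
- cam_stand: Inspection camera's stand, fixed: black base plate 130 x 120 x 12 mm, steel post 16 mm thick, 347 mm high, standing at x = 145 mm. Origin: on the bench, 100 mm ahead of the head's tilt hinge; the plate reaches from x = 55 to 185 mm; -x is the way the camera looks, seen from above.
- cam_head: The camera head, a light grey barrel with a black ring light (68 mm diameter) at its front end. Origin: on the tilt hinge, 300 mm above the bench. The camera looks along its -x axis, tilted down by 18 to 34 degrees; its z axis is up in the picture, y to the side. The hinge is stiff and stays as set.
- cam_lens (a point): Centre of the front of the lens and ring light, 100 mm from the head's origin along the viewing direction (-x). Axes as the head's: the point to show lies at x = -120 mm, y = 0, z = 0 here.
- reel: Solder reel, 52 mm diameter, 46 mm high, blue flanges, standing; origin: centre of its underside. Leave alone.
- flux: White flux bottle with a red cap, 38 mm diameter, 80 mm high, standing; origin: centre of its underside. Leave alone.
- washer: Steel clamp washer, 50 mm diameter, 5 mm thick, lying in the tray; origin: centre of its underside. Leave alone.
- rubber_pad: Black rubber pad, 48 mm diameter, 4 mm thick, lying in the tray; origin: centre of its underside. Leave alone.
- screwdriver: Screwdriver with a red handle, 190 mm long, lying on the far side of the bench; its x axis runs along it. Leave alone.
- multimeter: Yellow hand multimeter, 150 x 75 x 40 mm, lying on the bench; origin: centre of its underside. Leave alone.
- spare_board: Green circuit board, 100 x 75 x 16 mm, lying on the bench; origin: centre of its underside. Leave alone.
- thermal_imager: Black pistol-shaped thermal imager lying on its side, about 180 x 100 x 50 mm; origin: under the head end. Leave alone.
Mind the look-alikes: they are no part of the job. Of the things like the old, leave any that is orange or purple; of the rest the larger one is meant.

How it is judged (in metres and radians):
On the way:
1. the new transformer sits flat on the pad, on the stud, terminals towards the front panel, released (horizontal distance between new and stud_seat below 0.005 m and z of new in the frame of stud_seat between -0.004 and 0.003 m and angle between new's own z axis and vertical below 0.08 rad and x of new_terminals in the frame of stud_seat above 0.028 m and contact force between new and the fingers below 0.1 N and linear speed of new below 0.03 m/s), for 0.3 s.
At the end, for the whole second after the job is handed in: New one released on the stud: within 3 mm of the pad, terminals to the front panel within 35 deg. Burnt one still, held by the gripper alone: terminal face 90 to 150 mm before the lens, within 20 mm of its axis sideways and up-down, facing it and upright in the picture within 14 deg (all of step 1 and x of old_terminals in the frame of cam_lens between -0.15 and -0.09 m and y of old_terminals in the frame of cam_lens between -0.02 and 0.02 m and z of old_terminals in the frame of cam_lens between -0.02 and 0.02 m and x of old in the frame of cam_lens below -0.125 m and angle between old's own z axis and vertical below 1.1 rad and angle between the x axis of old and the x axis of cam_head, either way round below 0.25 rad and angle between the z axis of old and the z axis of cam_head, either way round below 0.25 rad and linear speed of old below 0.03 m/s and contact force between old and the fingers above 2 N and height (world z) of old above 0.06 m and contact force between old and tray below 0.1 N and contact force between old and chassis below 0.1 N and contact force between old and cam_stand below 0.1 N); the arm keeps its last pose, push and grip.
It fails at once if the new transformer is dropped down the stud (faster than 0.4 m/s there) (horizontal distance between new and stud_seat below 0.012 m and z of new in the frame of stud_seat below 0.05 m and linear speed of new above 0.4 m/s).
It fails at once if the camera or its stand is bumped (more than 3 N) (contact force between cam_stand and anything else above 3 N).
It fails at once if another thing on the bench or in the tray is moved by more than 40 mm (distance of any of reel, flux, washer, rubber_pad, screwdriver, multimeter, spare_board, thermal_imager from where it was at the start of the episode above 0.04 m).
It also fails if it takes over 61 s, if anything falls off the work surface, if the arm or the gripper's body presses on something with over 40 N, if the wrist force passes 120 N, or if a joint passes its speed limit or range.

## Working session

There is one attempt and no reset: what is moved stays moved. The work goes in short steps, Python scripts to look and compute and a tool call to move; the robot and the scene stay as the last step left them, time stands still between calls to the robot, and variables do not carry over. Pictures are saved under pics/ and viewed, at most 10 in all, crops included, and the job is handed in when it is done.

Besides the shell and the picture viewer there is one more tool, called after ">>>" by a JSON object that holds its "op" and its "data". arm_command: Moves the arm, as the interface text tells. Its arguments: {"type":"object","properties":{"series":{"type":"array","items":{"type":"number"}}},"required":["series"]}

```bash
ls -R . | head -30; mkdir -p pics; cat > h.py <<'E'
import numpy as np, cv2
from cell import monitor, viewer, workorder
def grab(n):
    m=viewer.camera_model(n); im,d=viewer.get_image(n); return im,d,m
def cloud(d,m):
    K=np.array(m['mtx']);R=np.array(m['R']);t=np.array(m['t'])
    v,u=np.indices(d.shape); p=np.stack([(u-K[0,2])/K[0,0]*d,(v-K[1,2])/K[1,1]*d,d],-1)
    return (p-t)@R
def save(n,im): cv2.imwrite('pics/'+n+'.png',im[:,:,::-1])
E
python3 - <<'E'
from h import *
s=monitor.read_state(); print(s)
a,d,m=grab('top'); b,d2,m2=grab('scene')
np.savez('v0.npz',a=a,d=d,b=b,d2=d2)
for n in(m,m2): print(np.round(-np.array(n['R']).T@n['t']),np.round(n['R'],2).tolist())
save('top0',a);save('scene0',b)
E
```

```text
.:
pics

./pics:
{'clock': 0.0, 'qpos': array([-1.19680761,  0.62935258,  0.03843219,  1.51835518, -0.02700594,
        0.99627728, -0.02001196]), 'qd': array([-0.00179339, -0.00162204, -0.00205475,  0.00039002, -0.00032164,
        0.00113988,  0.00068019]), 'tau': array([ 2.22579242e-04, -5.63410664e+01,  1.22572079e+00, -1.93454486e+01,
        1.08590358e-02,  1.01749101e-02,  6.60466199e-06]), 'eef_pos': array([276.44263511, 587.60924275, 230.38881441]), 'tool_rot': array([-3.13971797e+00,  1.40186735e-05,  2.70179694e+00]), 'force': array([-1.13597971,  0.67775444, -0.25137493]), 'torque': array([ 0.02965622,  0.03446164, -0.02747022]), 'gripper_force': 0.0, 'width': 85.47791855461531}
[ 299.   40. 1365.] [[-0.02, -1.0, 0.01], [-0.98, 0.02, -0.19], [0.19, -0.01, -0.98]]
[1650. -302. 1282.] [[0.26, 0.96, 0.02], [0.67, -0.17, -0.72], [-0.69, 0.2, -0.69]]
```

View pics/top0.png

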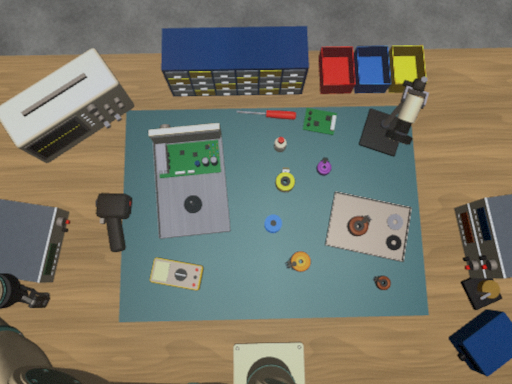

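View pics/scene0.png

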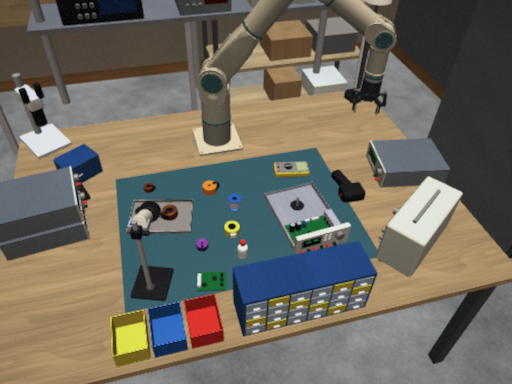

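```bash
cat > m0.py <<'E'
from h import *
z=np.load('v0.npz'); a,d,b,d2=[z[k] for k in('a','d','b','d2')]
m=viewer.camera_model('top');P=cloud(d,m);m2=viewer.camera_model('scene');P2=cloud(d2,m2)
hsv=cv2.cvtColor(a,cv2.COLOR_RGB2HSV)
def rep(n,u0,v0,r,f):
    w=np.zeros(d.shape,bool);w[v0-r:v0+r,u0-r:u0+r]=1
    k=w&f&(d>0);q=P[k]; print(n,k.sum(),'med',np.round(np.median(q,0)),'min',np.round(q.min(0)),'max',np.round(q.max(0)),'midbox',np.round((q.min(0)+q.max(0))/2)); return q
rep('new',285,181,14,P[...,2]>28)
rep('newall',285,181,16,P[...,2]>10)
rep('old',358,226,14,P[...,2]>28)
rep('stud',193,204,8,P[...,2]>40)
rep('pad',193,204,14,(hsv[...,2]<60))
rep('panel',187,132,45,(P[...,2]>75)&(P[...,2]<100))
print('new white'); rep('t',286,172,8,(hsv[...,1]<60)&(hsv[...,2]>150))
for c,l in (((344,211),(375,240)),):
    im=cv2.resize(a[205:250,340:380],None,fx=9,fy=9,interpolation=cv2.INTER_CUBIC)
k=(P[...,2]>180)&(np.hypot(P[...,0]-600,P[...,1]+300)<260);
q=P[k];print('head top',len(q));
for h in range(180,400,20):
    s=q[(q[:,2]>h)&(q[:,2]<h+20)]
    if len(s):print(h,len(s),np.round(s.mean(0)),np.round(s.min(0)),np.round(s.max(0)))
k=(P2[...,2]>180)&(np.hypot(P2[...,0]-600,P2[...,1]+300)<260)&(d2>0);
q=P2[k];print('head scene',len(q));
for h in range(180,400,20):
    s=q[(q[:,2]>h)&(q[:,2]<h+20)]
    if len(s):print(h,len(s),np.round(s.mean(0)),np.round(s.min(0)),np.round(s.max(0)))
c=np.hstack([cv2.resize(x,(390,390),interpolation=cv2.INTER_CUBIC) for x in (a[70:165,340:435],b[190:300,110:220])]);save('c0',c)
E
python3 m0.py
```

```text
new 286 med [581. -61.  34.] min [550. -89.  28.] max [620. -33.  42.] midbox [585. -61.  35.]
newall 339 med [580. -62.  33.] min [548. -92.  10.] max [626. -33.  42.] midbox [587. -63.  26.]
old 323 med [ 440. -279.   37.] min [ 408. -315.   28.] max [ 469. -248.   47.] midbox [ 438. -281.   37.]
stud 9 med [516. 223.  54.] min [514. 219.  44.] max [522. 227.  62.] midbox [518. 223.  53.]
pad 177 med [515. 220.  15.] min [490. 198.  10.] max [541. 245.  21.] midbox [516. 221.  16.]
panel 706 med [729. 244.  91.] min [710. 133.  75.] max [873. 346.  99.] midbox [791. 239.  87.]
new white
t 23 med [613. -68.  29.] min [608. -80.   1.] max [619. -56.  34.] midbox [613. -68.  18.]
head top 1356
180 8 [ 759. -382.  191.] [ 756. -385.  181.] [ 763. -380.  199.]
200 2 [ 760. -380.  202.] [ 760. -381.  201.] [ 761. -379.  203.]
220 1 [ 671. -332.  237.] [ 671. -332.  237.] [ 671. -332.  237.]
240 11 [ 658. -336.  254.] [ 645. -375.  248.] [ 667. -313.  260.]
260 190 [ 651. -341.  274.] [ 619. -389.  260.] [ 761. -310.  280.]
280 388 [ 674. -353.  289.] [ 620. -406.  280.] [ 775. -317.  300.]
300 606 [ 727. -371.  310.] [ 672. -412.  300.] [ 779. -344.  320.]
320 112 [ 730. -375.  325.] [ 707. -400.  320.] [ 776. -355.  339.]
340 38 [ 761. -387.  347.] [ 754. -395.  341.] [ 770. -380.  352.]
head scene 886
180 21 [ 770. -387.  190.] [ 763. -395.  180.] [ 775. -380.  200.]
200 22 [ 770. -387.  208.] [ 763. -395.  200.] [ 775. -380.  219.]
220 40 [ 735. -369.  232.] [ 662. -395.  220.] [ 775. -319.  240.]
240 69 [ 700. -347.  250.] [ 640. -396.  241.] [ 774. -312.  260.]
260 153 [ 662. -343.  271.] [ 617. -396.  260.] [ 774. -311.  280.]
280 160 [ 716. -362.  290.] [ 626. -410.  280.] [ 784. -324.  300.]
300 335 [ 746. -374.  309.] [ 684. -411.  300.] [ 785. -345.  320.]
320 63 [ 746. -379.  326.] [ 714. -395.  320.] [ 774. -360.  340.]
340 23 [ 765. -388.  344.] [ 754. -395.  341.] [ 772. -382.  348.]
```

View pics/c0.png

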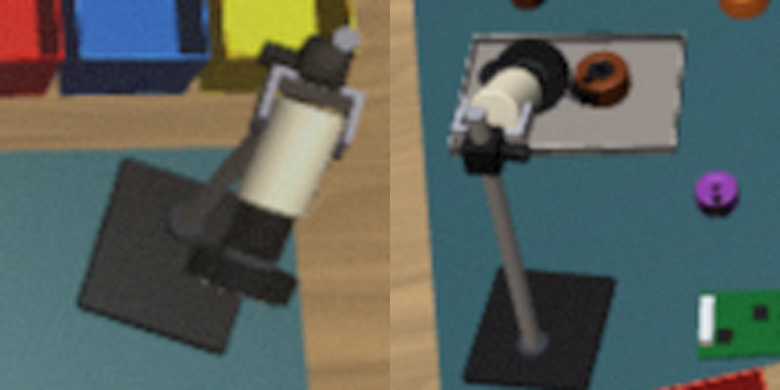

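```bash
cat > m1.py <<'E'
from h import *
z=np.load('v0.npz'); a,d,b,d2=[z[k] for k in('a','d','b','d2')]
m=viewer.camera_model('top');P=cloud(d,m);m2=viewer.camera_model('scene');P2=cloud(d2,m2)
hsv=cv2.cvtColor(a,cv2.COLOR_RGB2HSV);hsv2=cv2.cvtColor(b,cv2.COLOR_RGB2HSV)
for n,Q,h,A in(('top',P,hsv,a),('scene',P2,hsv2,b)):
    near=np.hypot(Q[...,0]-680,Q[...,1]+350)<150
    k=near&(Q[...,2]>5)&(Q[...,2]<22)&(h[...,2]<75)
    if n=='top':
        q=Q[k];print('plate',len(q)); r=cv2.minAreaRect(q[:,:2].astype(np.float32));print(r,np.round(cv2.boxPoints(r)))
    k=near&(Q[...,2]>255)&(h[...,2]>140)&(h[...,1]<80)
    k=cv2.erode(k.astype(np.uint8),np.ones((3,3)))>0
    q=Q[k];c=q.mean(0);e=np.linalg.svd(q-c,full_matrices=False);ax=e[2][0];
    print(n,'barrel',len(q),np.round(c),np.round(e[1],0),ax.round(3),'yaw',np.degrees(np.arctan2(ax[1],ax[0])),'tilt',np.degrees(np.arcsin(ax[2])))
    np.save('bar_'+n,q)
# cylinder fit to both
from scipy.optimize import least_squares
for s in('top','scene'):
  q=np.load('bar_%s.npy'%s)
  def f(p,q=q):
    ax=np.array([np.cos(p[1])*np.cos(p[0]),np.cos(p[1])*np.sin(p[0]),np.sin(p[1])]);c=np.array([720,p[2],p[3]])
    v=q-c;return np.linalg.norm(v-np.outer(v@ax,ax),axis=1)-p[4]
  r=least_squares(f,[np.radians(-25),.4,-370,295,22],loss='soft_l1',f_scale=2)
  print(s,np.degrees(r.x[:2]),r.x[2:],np.median(abs(r.fun)))
# old terminals/dark around old; chassis edges
w=np.zeros(d.shape,bool);w[205:250,340:380]=1
k=w&(P[...,2]>15)&(P[...,2]<60); q=P[k]; r=cv2.minEnclosingCircle(q[:,:2].astype(np.float32));print('old all',r)
k1=k&(hsv[...,2]<60);print('old dark',np.round(np.median(P[k1],0)),k1.sum())
k1=k&(P[...,2]>15)
far=q[np.argsort(-np.hypot(q[:,0]-440,q[:,1]+280))[:15]];print(np.round(far))
w=np.zeros(d.shape,bool);w[110:245,140:240]=1
k=w&(P[...,2]>25)&(P[...,2]<36);q=P[k];
for y0 in(110,330):
    s=q[abs(q[:,1]-(y0))<45]; s=s[(s[:,0]<640)&(s[:,0]>420)]
    if len(s)>5: print('flange',len(s),np.polyfit(s[:,0],s[:,1],1),s.min(0),s.max(0))
k=w&(P[...,2]>80)&(P[...,2]<97);q=P[k];print('panel',cv2.minAreaRect(q[:,:2].astype(np.float32)))
save('c1',np.hstack([cv2.resize(a[200:255,335:390],(400,400)),cv2.resize(a[160:205,262:307],(400,400))]))
E
python3 m1.py
```

```text
plate 1103
((730.2974243164062, -396.3241882324219), (156.18960571289062, 130.2837371826172), 69.23318481445312) [[ 642. -446.]
 [ 764. -492.]
 [ 819. -346.]
 [ 697. -300.]]
top barrel 309 [ 700. -366.  312.] [322. 160.  52.] [-0.814  0.327 -0.48 ] yaw 158.13408388456693 tilt -28.70862177604055
scene barrel 130 [ 725. -369.  315.] [235. 116.  82.] [ 0.855 -0.398  0.331] yaw -24.958428016531496 tilt 19.350340434637975
top [-22.18677948  28.32002782] [-373.49748808  305.17901183   18.79942542] 1.2227618735861725
scene [-17.85051098  28.45862349] [-367.06985312  307.54872482   12.60865684] 1.9361878044867886
old all ((423.13092041015625, -267.723388671875), 65.38810729980469)
old dark [ 435. -260.   30.] 16
[[ 374. -224.   18.]
 [ 371. -230.   18.]
 [ 374. -228.   15.]
 [ 371. -233.   16.]
 [ 374. -230.   21.]
 [ 371. -236.   18.]
 [ 368. -244.   21.]
 [ 371. -239.   18.]
 [ 368. -249.   15.]
 [ 368. -251.   19.]
 [ 367. -257.   21.]
 [ 460. -320.   21.]
 [ 472. -311.   24.]
 [ 469. -311.   24.]
 [ 465. -313.   27.]]
flange 57 [7.46008448e-02 8.26049241e+01] [429.5967532  109.15177148  25.21541138] [639.67186755 154.15067256  35.85362798]
flange 98 [-5.50633173e-02  3.53266040e+02] [420.90030253 290.28733263  25.0152617 ] [637.82436494 339.00988299  35.9110362 ]
panel ((736.8317260742188, 239.80157470703125), (40.17700958251953, 212.76528930664062), 4.044232368469238)
```

View pics/c1.png

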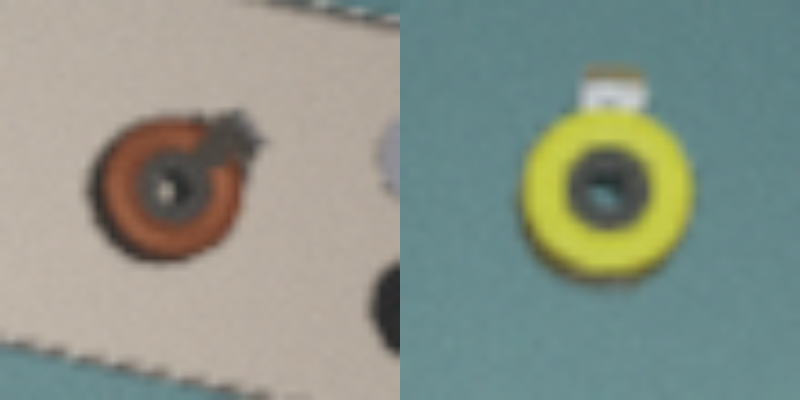

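```bash
cat >> h.py <<'E'
def plan(x,y,z,yaw,n=None):
    """print per-call end shifts (cm, deg) from the present pose to a target"""
    s=monitor.read_state();p=s['eef_pos'];ps=s['tool_rot'][2];D=np.array([x,y,z])-p
    dy=(np.radians(yaw)-ps+np.pi)%(2*np.pi)-np.pi
    n=n or int(np.ceil(max(np.linalg.norm(D)/200,abs(np.degrees(dy))/35)))
    print('at',np.round(p,1),'yaw',round(np.degrees(ps),2),'rp',np.degrees(s['tool_rot'][:2]).round(2),'w',round(s['width'],1),'gf',round(s['gripper_force'],1),'t',s['clock'],'F',np.round(s['force'],1))
    for i in range(n):
        a=ps+dy*i/n;d=D/n/10
        print(i,'x %.2f y %.2f z %.2f turn %.1f'%(np.cos(a)*d[0]+np.sin(a)*d[1],np.sin(a)*d[0]-np.cos(a)*d[1],-d[2],-np.degrees(dy)/n))
E
python3 - <<'E'
from h import *
plan(578,-61,180,175)
m=viewer.camera_model('wrist');s=monitor.read_state()
c=-np.array(m['R']).T@m['t']-s['eef_pos'];ps=s['tool_rot'][2]
print('cam off tool',c@[np.cos(ps),np.sin(ps),0],c@[np.sin(ps),-np.cos(ps),0],-c[2],np.array(m['R']).round(2).tolist(),m['mtx'])
E
```

```text
at [276.5 587.7 230.5] yaw 154.8 rp [-179.9    0. ] w 85.3 gf 0.0 t 0.1 F [-0.1 -0.   0.1]
0 x -13.73 y -11.46 z 1.26 turn -5.1
1 x -12.66 y -12.63 z 1.26 turn -5.1
2 x -11.50 y -13.69 z 1.26 turn -5.1
3 x -10.25 y -14.65 z 1.26 turn -5.1
cam off tool 84.95489884734347 -0.06436137396962736 -141.73885065463364 [[0.43, 0.91, -0.0], [0.86, -0.4, 0.32], [0.29, -0.14, -0.95]] [[318.62588047   0.         251.09915492]
 [  0.         318.62588047 195.49865622]
 [  0.           0.           1.        ]]
```

>>> {"op": "arm_command", "data": {"series": [100,-2.7,-2.3,0.3,-1,100,-5.5,-4.6,0.5,-2,100,-8.2,-6.9,0.8,-3,100,-11,-9.2,1,-4,100,-13.7,-11.5,1.3,-5]}}

```text
clock: 0.52
eef_pos: [352.1, 423.9, 218.0]
tool_rot: [-3.141, 0.0, 2.79]
force: [0.9, 0.7, -0.1]
width: 85.8
gripper_force: 0.0
```

>>> {"op": "arm_command", "data": {"series": [100,-2.5,-2.5,0.3,-1,100,-5.1,-5.1,0.5,-2,100,-7.6,-7.6,0.8,-3,100,-10.1,-10.1,1,-4,100,-12.7,-12.6,1.3,-5]}}

```text
clock: 0.93
eef_pos: [427.5, 262.1, 205.1]
tool_rot: [-3.141, -0.0, 2.878]
force: [0.4, 0.3, -0.9]
width: 85.6
gripper_force: 0.0
```

>>> {"op": "arm_command", "data": {"series": [100,-2.3,-2.7,0.3,-1,100,-4.6,-5.5,0.5,-2,100,-6.9,-8.2,0.8,-3,100,-9.2,-10.9,1,-4,100,-11.5,-13.7,1.3,-5]}}

```text
clock: 1.35
eef_pos: [502.8, 99.8, 192.1]
tool_rot: [3.141, -0.0, 2.965]
force: [0.9, -0.2, -0.1]
width: 85.4
gripper_force: 0.0
```

>>> {"op": "arm_command", "data": {"series": [100,-2.1,-3.7,0.3,-1,100,-4.1,-7.3,0.5,-2,100,-6.2,-11,0.8,-3,100,-8.5,-13.5,1,-4,100,-10.3,-14.7,1.3,-5]}}

```text
clock: 1.77
eef_pos: [578.1, -68.1, 179.0]
tool_rot: [-3.138, -0.0, 3.045]
force: [1.3, 0.2, -0.2]
width: 85.5
gripper_force: 0.0
```

```bash
cat >> h.py <<'E'
def ring(mask,P,zt,tol=4):
    "centre of a top face from its outer contour, points at height zt"
    k=(mask&(abs(P[...,2]-zt)<tol)).astype(np.uint8)
    c=max(cv2.findContours(k,cv2.RETR_EXTERNAL,cv2.CHAIN_APPROX_NONE)[0],key=cv2.contourArea)
    h=cv2.convexHull(c).reshape(-1,2);q=P[h[:,1],h[:,0]]
    return q,c
def circ(q):
    A=np.c_[2*q[:,:2],np.ones(len(q))];s=np.linalg.lstsq(A,(q[:,:2]**2).sum(1),rcond=None)[0]
    return s[:2],np.sqrt(s[2]+s[0]**2+s[1]**2)
E
python3 - <<'E'
from h import *
im,d,m=grab('wrist');P=cloud(d,m);h=cv2.cvtColor(im,cv2.COLOR_RGB2HSV)
y=(h[...,0]>22)&(h[...,0]<35)&(h[...,1]>120)&(h[...,2]>90)
q,c=ring(y,P,34);print(circ(q),q[:,2].mean(),cv2.boundingRect(c))
w=(h[...,1]<70)&(h[...,2]>150)&(P[...,2]>16)&(P[...,2]<33)&(np.hypot(P[...,0]-585,P[...,1]+62)<60)
print('white',w.sum(),P[w].mean(0),P[w].min(0),P[w].max(0))
save('w1',im)
E
```

```text
(array([577.38690977, -63.36211753]), np.float64(28.65666356556091)) 31.18646535755268 (226, 150, 61, 59)
white 214 [607.1096385  -66.70462678  26.6561871 ] [547.59367475 -78.11608843  19.03560873] [620.54256729 -38.99595568  29.14440969]
```

View pics/w1.png

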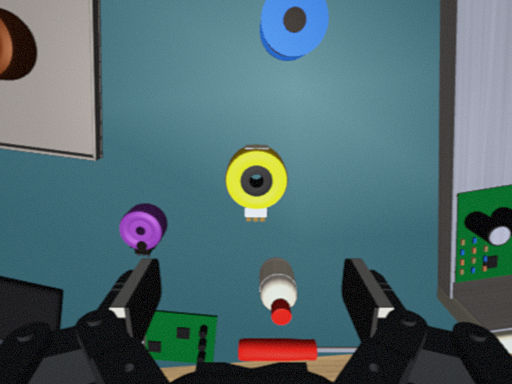

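```bash
python3 -c "
from h import *
plan(577.5,-63,5,174.5)"
```

```text
at [581.2 -69.9 178.5] yaw 174.4 rp [-179.77    0.2 ] w 85.5 gf 0.0 t 1.8167 F [ 3.8 -3.3  0.7]
0 x 0.44 y 0.65 z 17.35 turn -0.1
```

>>> {"op": "arm_command", "data": {"series": [100,0.1,0.1,2,0,100,0.2,0.3,5,0,100,0.4,0.5,8,0,100,0.4,0.6,10,0,100,0.4,0.6,11,0]}}

```text
clock: 2.23
eef_pos: [572.1, -54.4, 66.3]
tool_rot: [3.141, -0.005, 3.052]
force: [0.0, 0.4, -0.2]
width: 85.6
gripper_force: 0.0
```

```bash
python3 - <<'E'
from h import *
plan(577.5,-63,5,174.5)
im,d,m=grab('wrist');P=cloud(d,m);h=cv2.cvtColor(im,cv2.COLOR_RGB2HSV)
y=(h[...,0]>22)&(h[...,0]<35)&(h[...,1]>120)&(h[...,2]>90)
q,c=ring(y,P,34);print(circ(q),q[:,2].mean(),cv2.boundingRect(c))
plan(577.5,-63,5,174.5)
E
```

```text
at [572.1 -54.4  66.3] yaw 174.84 rp [179.98  -0.3 ] w 85.6 gf 0.0 t 2.2333 F [ 0.   0.4 -0.2]
0 x -0.62 y -0.81 z 6.13 turn 0.3
(array([577.29433786, -63.39492875]), np.float64(28.660597323498195)) 31.172779613807695 (191, 198, 93, 85)
at [571.9 -54.6  65.8] yaw 174.84 rp [179.99  -0.35] w 85.3 gf 0.0 t 2.2833 F [ 0.5 -0.2 -0.6]
0 x -0.63 y -0.79 z 6.08 turn 0.3
```

>>> {"op": "arm_command", "data": {"series": [100,-0.3,-0.4,0,0,100,-0.6,-0.8,0.5,0,100,-0.6,-0.8,2.5,0,100,-0.6,-0.8,4.5,0,100,-0.6,-0.8,6,0]}}

```text
clock: 2.7
eef_pos: [581.1, -64.9, 9.7]
tool_rot: [-3.141, 0.003, 3.05]
force: [-0.4, -0.7, -0.3]
width: 85.3
gripper_force: 0.0
```

>>> {"op": "arm_command", "data": {"series": [40,0,0,0,0,40,0,0,0,0,40,0,0,0,0,40,0,0,0,0,40,0,0,0,0]}}

```text
clock: 3.12
eef_pos: [581.0, -64.1, 10.9]
tool_rot: [-3.142, 0.003, 3.051]
force: [0.6, -0.9, 4.3]
width: 56.7
gripper_force: 66.4
```

>>> {"op": "arm_command", "data": {"series": [100,0.3,0,0,0,100,0.3,0,0.6,0,100,0.3,0,0.6,0,60,0.3,0,0.6,0,40,0.3,0,0.6,0]}}

```text
clock: 3.53
eef_pos: [576.5, -63.4, 3.0]
tool_rot: [3.142, -0.0, 3.051]
force: [0.1, -0.5, 0.3]
width: 63.9
gripper_force: 0.0
```

>>> {"op": "arm_command", "data": {"series": [40,0,0,0,0,40,0,0,0,0,40,0,0,0,0,40,0,0,0,0,40,0,0,0,0]}}

```text
clock: 3.95
eef_pos: [576.6, -63.7, 3.5]
tool_rot: [-3.141, 0.0, 3.051]
force: [-1.4, -1.3, 4.0]
width: 57.3
gripper_force: 65.8
```

```bash
python3 - <<'E'
from h import *
plan(516,222,110,184)
E
```

```text
at [576.6 -63.7   3.5] yaw 174.79 rp [-179.99    0.  ] w 57.3 gf 65.8 t 3.95 F [-1.4 -1.3  4. ]
0 x 4.32 y 13.95 z -5.32 turn -4.6
1 x 3.18 y 14.25 z -5.32 turn -4.6
```

>>> {"op": "arm_command", "data": {"series": [40,0,0,-1,0,40,0,0,-3,0,40,0,0,-6,0,40,0,0,-9,0,40,0,0,-11.6,0]}}

```text
clock: 4.37
eef_pos: [576.2, -63.2, 120.6]
tool_rot: [3.141, -0.001, 3.051]
force: [0.7, 0.1, -4.5]
width: 57.3
gripper_force: 65.3
```

>>> {"op": "arm_command", "data": {"series": [40,0.8,3,0,-1,40,2.2,7,0,-3,40,4,11.5,0,-6,40,6,16,0,-8,40,7.5,19.3,0,-9]}}

```text
clock: 4.78
eef_pos: [521.3, 128.0, 119.3]
tool_rot: [3.141, -0.001, -3.074]
force: [1.7, 0.2, -4.5]
width: 57.6
gripper_force: 65.4
```

>>> {"op": "arm_command", "data": {"series": [40,0.1,0.3,0,0,40,0.2,0.5,0,0,40,0.2,0.5,0,0,40,0.2,0.5,0,0,40,0.2,0.5,0,0]}}

```text
clock: 5.2
eef_pos: [520.7, 129.2, 119.2]
tool_rot: [-3.141, -0.0, -3.078]
force: [0.6, -0.2, -4.9]
width: 57.5
gripper_force: 65.7
```

```bash
python3 - <<'E'
from h import *
plan(516,222,110,184)
im,d,m=grab('wrist');P=cloud(d,m);np.savez('v1.npz',im=im,d=d);
save('w2',im)
K=m['mtx'];R=np.array(m['R']);
for X in ([516,222,14],[516,222,60]):
    p=R@X+m['t'];print((K@p/p[2]).round())
k=(np.hypot(P[...,0]-516,P[...,1]-222)<12)&(P[...,2]>35)&(P[...,2]<70)
print('stud',k.sum(),np.median(P[k],0),P[k].min(0),P[k].max(0))
h=cv2.cvtColor(im,cv2.COLOR_RGB2HSV)
k=(np.hypot(P[...,0]-516,P[...,1]-222)<40)&(h[...,2]<60)&(P[...,2]<20)&(P[...,2]>5);q=P[k];print('pad',k.sum(),q.mean(0),(q.min(0)+q.max(0))/2,q.max(0)-q.min(0))
E
```

```text
at [520.7 129.2 119.2] yaw -176.37 rp [-179.94   -0.  ] w 57.5 gf 65.7 t 5.2 F [ 0.6 -0.2 -4.9]
0 x -0.12 y 9.29 z 0.92 turn -0.4
[364. 197.   1.]
[387. 219.   1.]
stud 271 [513.42044508 219.56924553  51.10059712] [510.55718346 217.23338937  35.03301928] [518.69140037 224.70743294  60.3016614 ]
pad 2950 [513.05216576 219.75695209  13.12788737] [515.0216744  221.14968687  14.72906032] [55.15300168 55.17350616  7.9333542 ]
```

View pics/w2.png

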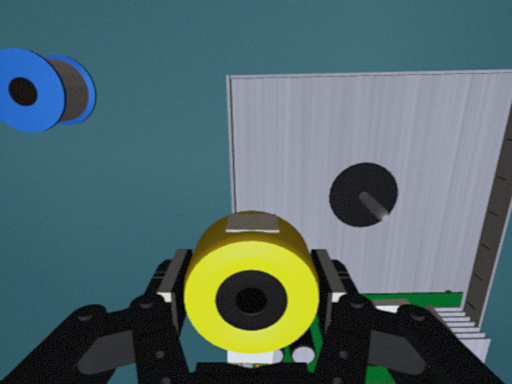

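```bash
python3 - <<'E'
from h import *
z=np.load('v1.npz');im,d=z['im'],z['d'];m=viewer.camera_model('wrist');P=cloud(d,m);h=cv2.cvtColor(im,cv2.COLOR_RGB2HSV)
y=(h[...,0]>22)&(h[...,0]<35)&(h[...,1]>120)&(h[...,2]>90)
q,c=ring(y,P,149,6);print(circ(q),q[:,2].mean())
k=y&(abs(P[...,2]-149)<6);q=P[k];print((q.min(0)+q.max(0))/2,q.max(0)-q.min(0),np.median(q[:,2]))
# hole centre by ray onto top plane
hd=(h[...,2]<30)&(np.hypot(*(np.indices(d.shape)-np.array([299,251])[:,None,None]))<22)
v,u=np.nonzero(hd);K=m['mtx'];R=np.array(m['R']);o=-R.T@m['t'];r=R.T@np.linalg.inv(K)@[u.mean(),v.mean(),1];print('hole',u.mean(),v.mean(),o+r*(149.5-o[2])/r[2])
plan(515.5,221.8,60,184)
E
```

```text
(array([521.06371832, 129.8764259 ]), np.float64(29.16608737965468)) 145.5224165789212
[521.05566461 129.98934001 147.00361465] [58.44819618 58.25071357  7.97423827] 148.25431577320256
hole 251.35248041775458 300.13707571801564 [520.15149527 129.79921052 149.5       ]
at [520.7 129.3 119.2] yaw -176.37 rp [-179.95   -0.  ] w 57.4 gf 65.7 t 5.25 F [-0.4  0.1 -4. ]
0 x -0.06 y 9.26 z 5.92 turn -0.4
```

>>> {"op": "arm_command", "data": {"series": [40,0,1.5,0,0,40,0,4,0.5,0,40,0,6.5,1,0,40,0,8.5,1.5,0,40,0,9.2,2,0]}}

```text
clock: 5.67
eef_pos: [514.3, 226.6, 99.2]
tool_rot: [3.139, 0.001, -3.073]
force: [-0.8, 0.8, -4.1]
width: 57.2
gripper_force: 65.8
```

>>> {"op": "arm_command", "data": {"series": [40,0,0,0.5,0,40,0,0,1,0,40,0,0,1.5,0,40,0,0,2,0,40,0,0,2,0]}}

```text
clock: 6.08
eef_pos: [513.8, 221.0, 78.2]
tool_rot: [-3.14, -0.002, -3.078]
force: [-0.1, -0.7, -4.2]
width: 57.3
gripper_force: 65.8
```

```bash
python3 - <<'E'
from h import *
im,d,m=grab('wrist');save('w3',cv2.resize(im[150:384,130:380],None,fx=2,fy=2))
plan(515.2,221.2,18,184)
E
```

```text
at [514.  221.5  78.7] yaw -176.3 rp [-1.7994e+02 -7.0000e-02] w 57.1 gf 65.8 t 6.1333 F [-0.1 -0.2 -4.5]
0 x -0.12 y -0.04 z 6.07 turn -0.3
```

View pics/w3.png

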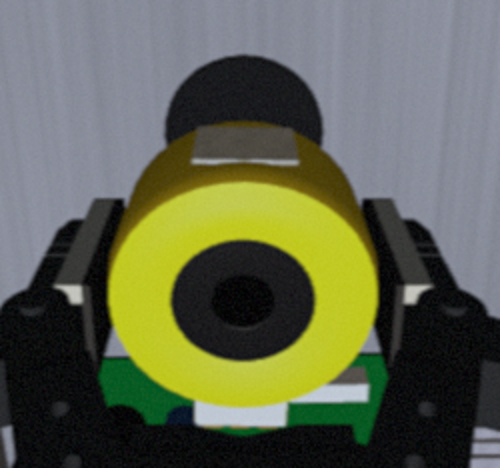

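>>> {"op": "arm_command", "data": {"series": [40,-0.1,0,0,0,40,-0.1,0,0.8,0,40,-0.1,0,1.6,0,40,-0.1,0,2.4,0,40,-0.1,0,3.2,0]}}

```text
clock: 6.55
eef_pos: [514.9, 223.0, 46.3]
tool_rot: [-3.141, -0.001, -3.075]
force: [0.1, -0.7, -3.8]
width: 57.1
gripper_force: 66.0
```

>>> {"op": "arm_command", "data": {"series": [40,0,0,0.7,0,40,0,0,1.3,0,40,0,0,1.9,0,40,0,0,2.4,0,40,0,0,2.5,0]}}

```text
clock: 6.97
eef_pos: [514.6, 222.9, 21.3]
tool_rot: [-3.141, -0.001, -3.075]
force: [-0.1, -0.3, -5.3]
width: 57.5
gripper_force: 65.8
```

>>> {"op": "arm_command", "data": {"series": [40,0,0,0.1,0,40,0,0,0.2,0,40,0,0,0.3,0,40,0,0,0.3,0,40,0,0,0.3,0]}}

```text
clock: 7.38
eef_pos: [515.3, 223.2, 19.5]
tool_rot: [3.141, 0.0, -3.075]
force: [-1.2, 0.1, -4.1]
width: 57.4
gripper_force: 65.8
```

>>> {"op": "arm_command", "data": {"series": [40,0,0,0.1,0,40,0,-0.1,0.2,0,40,0,-0.1,0.2,0,40,0,-0.1,0.3,0,40,0,-0.1,0.3,0]}}

```text
clock: 7.8
eef_pos: [515.4, 222.6, 17.5]
tool_rot: [3.141, 0.001, -3.075]
force: [-1.8, -0.3, 6.8]
width: 57.3
gripper_force: 67.2
```

>>> {"op": "arm_command", "data": {"series": [100,0,0,0,0,100,0,0,0,0,100,0,0,0,0,100,0,0,0,0,100,0,0,0,0]}}

```text
clock: 8.22
eef_pos: [515.4, 222.0, 16.3]
tool_rot: [3.142, 0.0, -3.075]
force: [0.2, -0.6, 0.6]
width: 85.3
gripper_force: 0.0
```

>>> {"op": "arm_command", "data": {"series": [100,0,0,-1,0,100,0,0,-3,0,100,0,0,-6,0,100,0,0,-10,0,100,0,0,-14,0]}}

```text
clock: 8.63
eef_pos: [514.4, 221.7, 157.8]
tool_rot: [-3.141, -0.002, -3.075]
force: [0.4, 0.5, 0.1]
width: 85.4
gripper_force: 0.0
```

```bash
python3 - <<'E'
from h import *
im,d,m=grab('wrist');P=cloud(d,m);h=cv2.cvtColor(im,cv2.COLOR_RGB2HSV)
y=(h[...,0]>22)&(h[...,0]<35)&(h[...,1]>120)&(h[...,2]>90)
q,c=ring(y,P,47,5);print(circ(q),q[:,2].mean());k=y&(abs(P[...,2]-48)<5);print(np.median(P[k][:,2]),P[k][:,2].std())
k=(np.hypot(P[...,0]-515.5,P[...,1]-221.8)<12)&(P[...,2]>52)&(P[...,2]<70);print('stud',k.sum(),P[k].mean(0))
# rear lip: points near z 23 at x<440
k=(P[...,2]>19)&(P[...,2]<27)&(P[...,0]<440)&(abs(P[...,1]-222)<90)
q=P[k];print('lip',k.sum(),np.polyfit(q[:,1],q[:,0],1) if k.sum()>10 else '',q.mean(0) if k.sum() else '')
save('w4',im)
plan(440,-279,170,131)
E
```

```text
(array([516.07925157, 222.74482122]), np.float64(28.878050392837405)) 44.152427690824766
46.5678070682172 0.9798454416185151
stud 77 [514.01217038 221.87544005  57.42970396]
lip 601 [-8.37593087e-02  4.39622512e+02] [420.86614639 223.93171322  22.08394877]
at [519.1 223.8 165.9] yaw -176.22 rp [179.74   0.65] w 85.3 gf 0.0 t 8.6833 F [ 1.8 -0.   4.4]
0 x 3.74 y -16.55 z -0.14 turn 17.6
1 x -1.44 y -16.91 z -0.14 turn 17.6
2 x -6.48 y -15.68 z -0.14 turn 17.6
```

>>> {"op": "arm_command", "data": {"series": [100,0.5,-2,0,3,100,1.3,-5.5,0,7,100,2.1,-9.5,0,11,100,3,-13,0,14.5,100,3.8,-16.6,0,18]}}

```text
clock: 9.1
eef_pos: [487.7, 52.5, 157.1]
tool_rot: [3.141, 0.001, 2.891]
force: [1.3, -0.3, -0.1]
width: 85.3
gripper_force: 0.0
```

>>> {"op": "arm_command", "data": {"series": [100,-0.3,-3.4,0,3.5,100,-0.6,-6.8,0,7,100,-0.9,-10.2,0,10.5,100,-1.2,-13.6,0,14,100,-1.4,-16.9,0,17.5]}}

```text
clock: 9.52
eef_pos: [460.1, -115.1, 157.1]
tool_rot: [3.141, 0.001, 2.585]
force: [0.5, -0.5, -0.3]
width: 85.1
gripper_force: 0.0
```

>>> {"op": "arm_command", "data": {"series": [100,-1.5,-3.8,0,4,100,-3,-7.6,0,8,100,-4.6,-11.2,0,12,100,-5.8,-14.1,0,15,100,-6.3,-15.3,0,17.5]}}

```text
clock: 9.93
eef_pos: [432.1, -282.4, 157.2]
tool_rot: [-3.14, 0.003, 2.274]
force: [0.3, -0.7, 0.3]
width: 84.8
gripper_force: 0.0
```

>>> {"op": "arm_command", "data": {"series": [100,0,0,1,0,100,0,0,2,0,100,0,0,3,0,100,0,0,4,0,100,0,0,4,0]}}

```text
clock: 10.35
eef_pos: [432.8, -273.7, 113.8]
tool_rot: [-3.141, -0.005, 2.286]
force: [-0.5, 0.4, -0.2]
width: 85.4
gripper_force: 0.0
```

```bash
cat > m2.py <<'E'
from h import *
plan(440,-279,8,131)
im,d,m=grab('wrist');P=cloud(d,m);h=cv2.cvtColor(im,cv2.COLOR_RGB2HSV)
k=(P[...,2]>28)&(P[...,2]<42)&(np.hypot(P[...,0]-440,P[...,1]+279)<52)
y=k&(h[...,1]>90)
q,c=ring(y,P,35,6);print(circ(q),q[:,2].mean())
ce=circ(q)[0];rr=np.hypot(P[...,0]-ce[0],P[...,1]-ce[1])
t=(P[...,2]>18)&(P[...,2]<36)&(rr>32)&(rr<46);p=P[t].mean(0);print('term',t.sum(),p,np.degrees(np.arctan2(p[1]-ce[1],p[0]-ce[0])))
save('w5',im)
E
python3 m2.py
```

```text
at [ 432.8 -273.7  113.8] yaw 131.0 rp [-179.96   -0.29] w 85.4 gf 0.0 t 10.35 F [-0.5  0.4 -0.2]
0 x -0.87 y 0.20 z 10.58 turn -0.0
(array([ 436.56416447, -280.19436976]), np.float64(29.453878856460634)) 31.763795767148817
term 306 [ 458.01843172 -309.70668723   28.75281571] -53.98435663482846
```

View pics/w5.png

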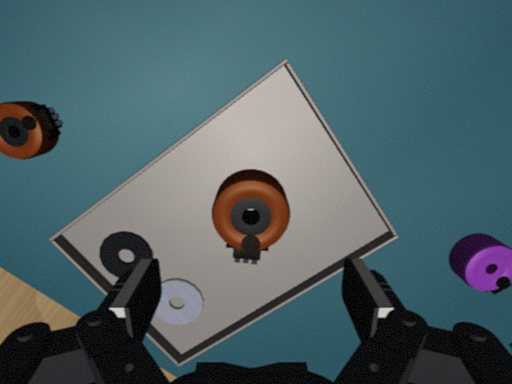

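>>> {"op": "arm_command", "data": {"series": [100,-0.3,0,0.5,1,100,-0.7,0.1,2,3,100,-0.8,0.1,4,5,100,-0.8,0.1,6,5,100,-0.8,0.1,8,5]}}

```text
clock: 10.82
eef_pos: [440.6, -282.2, 35.8]
tool_rot: [3.141, 0.002, 2.196]
force: [0.1, 0.1, 0.1]
width: 85.5
gripper_force: 0.0
```

```bash
python3 -c "
from h import *
plan(436.5,-280,6.5,126)"
```

```text
at [ 440.6 -282.2   35.8] yaw 125.8 rp [1.7996e+02 1.0000e-01] w 85.5 gf 0.0 t 10.8167 F [0.1 0.1 0.1]
0 x 0.42 y -0.21 z 2.93 turn -0.2
```

>>> {"op": "arm_command", "data": {"series": [100,0.2,-0.1,0.6,0,100,0.2,-0.1,1.3,0,100,0.2,-0.1,2,0,100,0.2,-0.1,2.7,0,100,0.2,-0.1,2.8,0]}}

```text
clock: 11.23
eef_pos: [437.7, -280.9, 7.8]
tool_rot: [-3.142, -0.0, 2.196]
force: [-0.6, 0.7, -0.1]
width: 85.4
gripper_force: 0.0
```

>>> {"op": "arm_command", "data": {"series": [40,0,0,0,0,40,0,0,0,0,40,0,0,0,0,40,0,0,0,0,40,0,0,0,0]}}

```text
clock: 11.65
eef_pos: [438.0, -281.1, 9.2]
tool_rot: [3.141, 0.001, 2.196]
force: [-0.7, 1.2, 5.9]
width: 57.5
gripper_force: 65.2
```

>>> {"op": "arm_command", "data": {"series": [40,0,0,0,0,40,0,0,0,0,40,0,0,0,0,40,0,0,0,0,40,0,0,-0.5,0]}}

```text
clock: 12.07
eef_pos: [437.4, -280.7, 13.2]
tool_rot: [-3.141, -0.001, 2.196]
force: [0.2, -0.3, -3.2]
width: 57.2
gripper_force: 64.7
```

```bash
python3 - <<'E'
from h import *
im,d,m=grab('wrist');P=cloud(d,m);h=cv2.cvtColor(im,cv2.COLOR_RGB2HSV)
k=(np.hypot(P[...,0]-437,P[...,1]+280)<40)&(h[...,1]>90)
q,c=ring(k,P,37,7);print(circ(q),q[:,2].mean())
plan(390,223,130,184.8)
E
```

```text
(array([ 437.89697787, -282.31438107]), np.float64(32.58469307770202)) 33.973861234589485
at [ 437.7 -281.    14.1] yaw 125.8 rp [1.7999e+02 2.0000e-02] w 57.2 gf 64.8 t 12.1167 F [ 0.1  0.3 -2.8]
0 x 14.56 y 8.54 z -3.86 turn -19.7
1 x 10.83 y 12.94 z -3.86 turn -19.7
2 x 5.85 y 15.83 z -3.86 turn -19.7
```

>>> {"op": "arm_command", "data": {"series": [40,0,0,-2,0,40,0,0,-5,0,40,0,0,-8,0,40,0.5,1,-10,0,40,2,3,-11,0]}}

```text
clock: 12.53
eef_pos: [450.7, -251.6, 126.3]
tool_rot: [3.141, 0.007, 2.189]
force: [0.9, -0.2, -3.8]
width: 57.6
gripper_force: 66.1
```

```bash
python3 -c "
from h import *
plan(470,0,125,155,2)"
```

```text
at [ 450.7 -251.6  126.3] yaw 125.45 rp [179.97   0.39] w 57.6 gf 66.1 t 12.5333 F [ 0.9 -0.2 -3.8]
0 x 9.69 y 8.08 z 0.06 turn -14.8
1 x 7.31 y 10.29 z 0.06 turn -14.8
```

>>> {"op": "arm_command", "data": {"series": [40,2,1.7,0,-3,40,4,3.3,0,-6,40,6,5,0,-9,40,8,6.7,0,-12,40,10,8.3,0,-15]}}

```text
clock: 12.95
eef_pos: [458.9, -116.2, 123.4]
tool_rot: [3.142, -0.0, 2.46]
force: [0.2, -0.3, -3.0]
width: 57.4
gripper_force: 66.0
```

>>> {"op": "arm_command", "data": {"series": [40,1.5,2,0,-3,40,3,4,0,-6,40,4.5,6.2,0,-9,40,6,8.2,0,-12,40,7.3,10.3,0,-15]}}

```text
clock: 13.37
eef_pos: [466.7, 9.7, 123.3]
tool_rot: [-3.141, -0.001, 2.722]
force: [0.3, -0.2, -3.6]
width: 57.3
gripper_force: 66.0
```

```bash
python3 -c "
from h import *
plan(390,222,80,184.8,2)"
```

```text
at [466.7   9.7 123.3] yaw 155.96 rp [-1.7997e+02 -6.0000e-02] w 57.3 gf 66.0 t 13.3667 F [ 0.3 -0.2 -3.6]
0 x 7.83 y 8.13 z 2.16 turn -14.4
1 x 5.56 y 9.82 z 2.16 turn -14.4
```

>>> {"op": "arm_command", "data": {"series": [40,1.5,1.6,0.4,-3,40,3,3.2,0.8,-6,40,4.7,4.9,1.3,-9,40,6.3,6.5,1.7,-12,40,7.8,8.1,2.2,-14.5]}}

```text
clock: 13.78
eef_pos: [428.8, 115.2, 101.2]
tool_rot: [-3.142, -0.0, 2.975]
force: [0.3, -0.3, -2.9]
width: 57.2
gripper_force: 66.0
```

>>> {"op": "arm_command", "data": {"series": [40,1.3,2.4,0.4,-3,40,2.6,4.8,0.8,-6,40,3.8,6.8,1.3,-9,40,4.8,8.6,1.7,-12,40,5.6,9.8,2.2,-14.5]}}

```text
clock: 14.2
eef_pos: [390.3, 222.7, 79.2]
tool_rot: [3.14, 0.001, -3.053]
force: [0.4, 0.5, -2.8]
width: 57.0
gripper_force: 66.0
```

>>> {"op": "arm_command", "data": {"series": [40,0,0,0.5,0,40,0,0,1,0,40,0,0,1.5,0,40,0,0,1.5,0,40,0,0,1.5,0]}}

```text
clock: 14.62
eef_pos: [391.2, 219.0, 64.0]
tool_rot: [-3.141, -0.001, -3.06]
force: [0.5, 0.4, -3.5]
width: 57.4
gripper_force: 65.9
```

```bash
python3 - <<'E'
from h import *
im,d,m=grab('wrist');P=cloud(d,m);h=cv2.cvtColor(im,cv2.COLOR_RGB2HSV)
plan(395,222,35,184.8,1)
k=(P[...,2]>19)&(P[...,2]<28)&(P[...,0]>405)&(P[...,0]<440)&(abs(P[...,1]-222)<100)
q=P[k]
if k.sum()>10: print('lip',k.sum(),q.mean(0),np.polyfit(q[:,1],q[:,0],1),np.percentile(q[:,0]+.0838*(q[:,1]-222),[5,50,95]))
save('w6',im)
E
```

```text
at [391.3 219.3  64.3] yaw -175.32 rp [-1.7997e+02 -1.0000e-02] w 57.2 gf 65.9 t 14.6667 F [-0.1 -0.1 -2.4]
0 x -0.39 y 0.24 z 2.93 turn -0.1
lip 803 [421.96983881 253.41436737  22.18813429] [-4.01860949e-02  4.32153573e+02] [419.46208956 420.6082894  443.31007254]
```

View pics/w6.png

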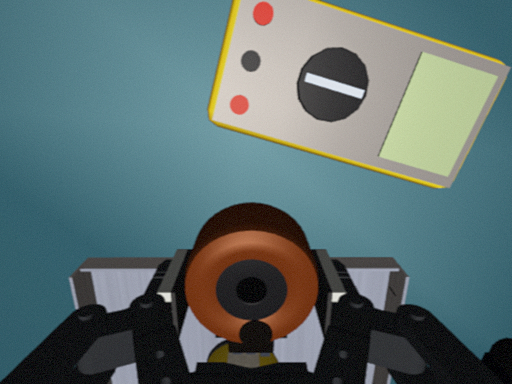

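>>> {"op": "arm_command", "data": {"series": [40,-0.2,0,0.8,0,40,-0.4,0,1.6,0,40,-0.4,0,2.4,0,40,-0.4,0,3.2,0,40,-0.4,0,3.4,0]}}

```text
clock: 15.08
eef_pos: [394.1, 220.2, 30.3]
tool_rot: [-3.139, -0.004, -3.058]
force: [1.0, -0.7, -4.4]
width: 57.3
gripper_force: 65.9
```

>>> {"op": "arm_command", "data": {"series": [40,0,0,0.1,0,40,0,0,0.2,0,40,0,0,0.3,0,40,0,0,0.4,0,40,0,0,0.4,0]}}

```text
clock: 15.5
eef_pos: [393.9, 219.8, 28.5]
tool_rot: [-3.139, -0.003, -3.058]
force: [-3.7, -0.6, 12.1]
width: 57.2
gripper_force: 68.1
```

>>> {"op": "arm_command", "data": {"series": [40,0,0,0.1,0,40,0,0,0.2,0,40,0,0,0.3,0,40,0,0,0.4,0,40,0,0,0.4,0]}}

```text
clock: 15.92
eef_pos: [392.4, 219.5, 25.4]
tool_rot: [-3.138, -0.004, -3.057]
force: [-8.7, -2.1, 27.1]
width: 57.1
gripper_force: 71.0
```

>>> {"op": "arm_command", "data": {"series": [40,0,0,0.1,0,40,0,0,0.2,0,40,0,0,0.3,0,40,0,0,0.4,0,40,0,0,0.4,0]}}

```text
clock: 16.33
eef_pos: [390.3, 219.2, 21.2]
tool_rot: [-3.137, -0.007, -3.055]
force: [-13.0, -1.6, 27.2]
width: 57.3
gripper_force: 73.0
```

```bash
cat > tilt.py <<'E'
from h import *
im,d,m=grab('wrist');P=cloud(d,m);h=cv2.cvtColor(im,cv2.COLOR_RGB2HSV)
s=monitor.read_state();p=s['eef_pos'];ps=s['tool_rot'][2]
k=(np.hypot(P[...,0]-p[0],P[...,1]-p[1])<50)&(h[...,1]>90)&(h[...,0]<20)&(P[...,2]>p[2]+12)
v,u=np.nonzero(k)
# ring top: orange bright
k&=(h[...,2]>110)
k=cv2.erode(k.astype(np.uint8),np.ones((3,3)))>0
q=P[k];f=-(np.cos(ps)*(q[:,0]-p[0])+np.sin(ps)*(q[:,1]-p[1]));l=np.sin(ps)*(q[:,0]-p[0])-np.cos(ps)*(q[:,1]-p[1])
A=np.c_[f,l,np.ones(len(f))];z=q[:,2]-p[2]
w=np.ones(len(z),bool)
for _ in range(6):
    c=np.linalg.lstsq(A[w],z[w],rcond=None)[0];r=z-A@c;w=abs(r)<1.5
print(len(z),w.sum(),'pitch up %.1f roll %.1f, top at axis %.1f above TCP'%(np.degrees(np.arctan(c[0])),np.degrees(np.arctan(c[1])),c[2]),'f range',np.percentile(f,[1,99]).round(1),'l',np.percentile(l,[1,99]).round(1))
plan(395,222,20,184.8,1)
save('t%d'%(s['clock']*100),im)
E
python3 tilt.py
```

```text
6943 6675 pitch up 10.7 roll -0.2, top at axis 28.7 above TCP f range [-29.5  19.4] l [-25.6  25.5]
at [390.3 219.2  21.2] yaw -175.06 rp [-179.75   -0.39] w 57.3 gf 73.0 t 16.3833 F [-13.3  -1.2  27.7]
0 x -0.49 y 0.24 z 0.12 turn 0.1
```

>>> {"op": "arm_command", "data": {"series": [40,-0.1,0,0.1,0,40,-0.2,0,0.2,0,40,-0.3,0,0.3,0,40,-0.4,0,0.4,0,40,-0.4,0,0.4,0]}}

```text
clock: 16.8
eef_pos: [389.3, 218.9, 16.7]
tool_rot: [-3.135, -0.014, -3.052]
force: [-22.5, -0.6, 31.4]
width: 57.3
gripper_force: 75.4
```

```bash
python3 tilt.py
```

```text
6254 5969 pitch up 16.3 roll -0.3, top at axis 30.2 above TCP f range [-28.3  18.3] l [-25.   24.4]
at [389.3 218.9  16.8] yaw -174.89 rp [-179.63   -0.81] w 57.1 gf 75.4 t 16.85 F [-23.9  -0.2  31.7]
0 x -0.60 y 0.26 z -0.32 turn 0.3
```

>>> {"op": "arm_command", "data": {"series": [40,0,0,-0.4,0,40,0,0,-0.8,0,40,-0.3,0,-1.2,0,40,-0.5,0,-1.2,0,40,-0.5,0,-1.2,0]}}

```text
clock: 17.27
eef_pos: [405.1, 221.0, 27.7]
tool_rot: [-3.141, -0.001, -3.059]
force: [-0.1, 0.7, -3.1]
width: 57.2
gripper_force: 71.1
```

```bash
python3 tilt.py
```

```text
5889 5633 pitch up 16.3 roll -0.0, top at axis 30.3 above TCP f range [-27.8  18.4] l [-24.5  23.7]
at [404.5 220.8  27.5] yaw -175.27 rp [-1.7991e+02 -9.0000e-02] w 57.0 gf 71.1 t 17.3167 F [-0.1  1.2 -3.3]
0 x 0.93 y 0.20 z 0.75 turn -0.1
```

>>> {"op": "arm_command", "data": {"series": [40,0,0,0.3,0,40,0,0,0.6,0,40,0,0,0.8,0,40,0,0,1,0,40,0,0,1.1,0]}}

```text
clock: 17.73
eef_pos: [402.4, 220.5, 19.2]
tool_rot: [-3.138, -0.001, -3.057]
force: [-10.6, -4.2, 45.3]
width: 57.2
gripper_force: 78.7
```

```bash
python3 tilt.py
```

```text
5457 5152 pitch up 20.7 roll -0.1, top at axis 31.7 above TCP f range [-26.6  17.5] l [-23.9  23.5]
at [402.3 220.6  19.1] yaw -175.12 rp [-1.7983e+02 -8.0000e-02] w 57.4 gf 78.6 t 17.7833 F [-8.5 -3.7 41.8]
0 x 0.71 y 0.20 z -0.09 turn 0.1
```

>>> {"op": "arm_command", "data": {"series": [40,0.1,0,0.1,0,40,0.2,0,0.2,0,40,0.3,0,0.3,0,40,0.3,0,0.4,0,40,0.3,0,0.4,0]}}

```text
clock: 18.2
eef_pos: [400.2, 220.4, 15.2]
tool_rot: [-3.139, -0.0, -3.057]
force: [-7.1, -3.5, 40.0]
width: 57.6
gripper_force: 81.8
```

```bash
python3 tilt.py
```

```text
4623 4245 pitch up 28.3 roll -0.0, top at axis 33.9 above TCP f range [-26.1  16. ] l [-22.5  22.8]
at [400.2 220.4  15.3] yaw -175.15 rp [-179.85   -0.  ] w 57.1 gf 81.8 t 18.25 F [-7.4 -3.2 39.8]
0 x 0.50 y 0.21 z -0.47 turn 0.1
```

>>> {"op": "arm_command", "data": {"series": [40,0,0,-1,0,40,0,0,-3,0,40,0,0,-6,0,40,0,0,-9.5,0,40,0,0,-12,0]}}

```text
clock: 18.67
eef_pos: [400.4, 220.8, 134.1]
tool_rot: [-3.14, -0.003, -3.057]
force: [0.2, 0.6, -4.1]
width: 57.2
gripper_force: 76.7
```

```bash
cat >> tilt.py <<'E'
# top-face centre: hull of in-plane points in tool frame (f forward, l, up)
n=np.array([-c[0],-c[1],1]);n/=np.linalg.norm(n);e1=np.array([1,0,c[0]]);e1/=np.linalg.norm(e1);e2=np.cross(n,e1)
T=np.c_[f,l,z][w]-[0,0,c[2]];uv=np.c_[T@e1,T@e2].astype(np.float32)
hu=cv2.convexHull(uv).reshape(-1,2);hu=hu[hu[:,0]<8]
cc,r=circ(np.c_[hu,np.zeros(len(hu))]);ct=np.array([0,0,c[2]])+cc[0]*e1+cc[1]*e2
print('top centre in-plane',cc.round(1),'r',r.round(1),'tool f,l,up',ct.round(1),'origin',(ct-34*n).round(1),'terminals',(ct-14*n+39*e1).round(1))
E
python3 tilt.py; cat > cam.py <<'E'
from h import *
z=np.load('v0.npz')
yaw,t=np.radians(-21),np.radians(28.4)
ax=np.array([np.cos(t)*np.cos(yaw),np.cos(t)*np.sin(yaw),np.sin(t)]);ey=np.array([-np.sin(yaw),np.cos(yaw),0]);ez=np.cross(ax,ey)
H=np.array([724,-372,300])
for a,d,n in((z['a'],z['d'],'top'),(z['b'],z['d2'],'scene')):
    P=cloud(d,viewer.camera_model(n));h=cv2.cvtColor(a,cv2.COLOR_RGB2HSV)
    k=(np.hypot(P[...,0]-650,P[...,1]+345)<70)&(P[...,2]>215)&(h[...,2]<90)
    L=(P[k]-H)@np.c_[ax,ey,ez];q=L[(L[:,0]<-60)]
    print(n,len(q),'x',np.percentile(q[:,0],[1,5,50]).round(1),'y',np.percentile(q[:,1],[1,99]).round(1),'z',np.percentile(q[:,2],[1,99]).round(1))
X=-220*ax+H;print('point',X.round(1),'ax',ax.round(3),'z',ez.round(3))
E
python3 cam.py
```

```text
5155 4777 pitch up 27.2 roll -0.0, top at axis 31.4 above TCP f range [-28.3  14.1] l [-24.8  22.3]
at [402.5 222.3 137.4] yaw -175.18 rp [179.95   0.2 ] w 57.0 gf 76.8 t 18.7167 F [ 0.2 -0.1  0.8]
0 x 0.75 y 0.04 z 11.74 turn 0.0
top centre in-plane [-6.8 -1.1] r 25.4 tool f,l,up [-6.  -1.1 28.2] origin [ 9.5 -1.2 -2. ] terminals [35.  -1.1 33.6]
top 361 x [-104.  -101.6  -86.5] y [-33.1  30.3] z [-8.1 37.8]
scene 220 x [-103.5  -97.3  -85.8] y [-31.6  31.7] z [-29.5  32.9]
point [ 543.3 -302.6  195.4] ax [ 0.821 -0.315  0.476] z [-0.444  0.17   0.88 ]
```

```bash
python3 -c "
from h import *
plan(460,-20,165,172,2)"
```

```text
at [402.5 222.3 137.4] yaw -175.18 rp [179.95   0.2 ] w 57.0 gf 76.8 t 18.7167 F [ 0.2 -0.1  0.8]
0 x -1.85 y -12.31 z -1.38 turn 6.4
1 x -3.21 y -12.03 z -1.38 turn 6.4
```

>>> {"op": "arm_command", "data": {"series": [40,-0.3,-1.8,-0.3,1,40,-0.7,-4,-0.6,2.5,40,-1.1,-6.7,-0.9,4,40,-1.5,-9.5,-1.2,5,40,-1.9,-12.3,-1.4,6.4]}}

```text
clock: 19.13
eef_pos: [429.7, 98.5, 146.3]
tool_rot: [-3.139, -0.003, 3.114]
force: [1.1, -0.2, -3.6]
width: 57.3
gripper_force: 76.5
```

>>> {"op": "arm_command", "data": {"series": [40,-0.6,-2.8,-0.3,1.3,40,-1.2,-5.5,-0.6,2.6,40,-1.9,-8,-0.9,4,40,-2.6,-10.3,-1.2,5.2,40,-3.2,-12,-1.4,6.4]}}

```text
clock: 19.55
eef_pos: [458.2, -23.8, 160.3]
tool_rot: [-3.138, -0.003, 2.998]
force: [0.2, 0.4, -3.4]
width: 57.3
gripper_force: 76.6
```

```bash
python3 -c "
from h import *
plan(480,-260,165,159,2)"
```

```text
at [458.2 -23.8 160.3] yaw 171.8 rp [-179.79   -0.2 ] w 57.3 gf 76.6 t 19.55 F [ 0.2  0.4 -3.4]
0 x -2.76 y -11.53 z -0.24 turn 6.4
1 x -4.03 y -11.15 z -0.24 turn 6.4
```

>>> {"op": "arm_command", "data": {"series": [40,-0.6,-2.3,0,1.3,40,-1.1,-4.6,-0.1,2.6,40,-1.7,-6.9,-0.1,4,40,-2.3,-9.2,-0.2,5.2,40,-2.8,-11.5,-0.2,6.4]}}

```text
clock: 19.97
eef_pos: [469.9, -140.0, 162.3]
tool_rot: [-3.139, -0.003, 2.889]
force: [0.7, 1.2, -2.4]
width: 57.4
gripper_force: 76.6
```

>>> {"op": "arm_command", "data": {"series": [40,-0.8,-2.5,0,1.3,40,-1.7,-5.2,-0.1,2.6,40,-2.6,-7.8,-0.1,4,40,-3.5,-10,-0.2,5.2,40,-4,-11.1,-0.2,6.4]}}

```text
clock: 20.38
eef_pos: [480.6, -260.2, 164.2]
tool_rot: [-3.137, -0.002, 2.773]
force: [0.7, -0.7, -3.5]
width: 57.0
gripper_force: 76.6
```

>>> {"op": "arm_command", "data": {"series": [40,0,0,0,0,40,0,0,0,0,40,0,0,0,0,40,0,0,0,0,40,0,0,0,0]}}

```text
clock: 20.8
eef_pos: [481.6, -254.6, 165.4]
tool_rot: [-3.139, -0.002, 2.781]
force: [0.9, 0.3, -3.0]
width: 57.1
gripper_force: 76.6
```

```bash
python3 tilt.py; python3 -c "
from h import *
plan(510.6,-290,161,159,1)"
```

```text
4109 3793 pitch up 27.3 roll -0.0, top at axis 33.6 above TCP f range [-26.2  16.3] l [-21.4  21.7]
at [ 481.6 -254.9  165.4] yaw 159.33 rp [-1.7985e+02 -1.1000e-01] w 57.1 gf 76.6 t 20.85 F [-0.5  0.5 -3.4]
0 x 24.94 y 41.56 z 14.54 turn -25.5
top centre in-plane [-6.1  0.4] r 23.5 tool f,l,up [-5.4  0.4 30.8] origin [10.2  0.4  0.6] terminals [35.7  0.4 36.3]
at [ 481.6 -254.9  165.4] yaw 159.33 rp [-1.7985e+02 -1.1000e-01] w 57.1 gf 76.6 t 20.85 F [-0.5  0.5 -3.4]
0 x -3.95 y -2.26 z 0.44 turn 0.3
```

>>> {"op": "arm_command", "data": {"series": [40,-0.8,-0.5,0.1,0,40,-1.8,-1,0.3,0,40,-2.8,-1.6,0.5,0,40,-3.6,-2.1,0.6,0.3,40,-3.9,-2.3,0.7,0.3]}}

```text
clock: 21.27
eef_pos: [510.9, -293.3, 158.2]
tool_rot: [-3.138, -0.0, 2.772]
force: [0.2, 0.2, -3.4]
width: 57.0
gripper_force: 76.6
```

>>> {"op": "arm_command", "data": {"series": [40,0,0,0,0,40,0,0,0,0,40,0,0,0,0,40,0,0,0,0,40,0,0,0,0]}}

```text
clock: 21.68
eef_pos: [509.6, -291.1, 158.5]
tool_rot: [-3.139, -0.002, 2.774]
force: [0.0, 0.4, -2.9]
width: 57.4
gripper_force: 76.6
```

```bash
python3 tilt.py; python3 - <<'E'
from h import *
plan(510,-290,158.5,159,1)
a,d,m=grab('top');b,d2,m2=grab('scene')
P=cloud(d,m);h=cv2.cvtColor(a,cv2.COLOR_RGB2HSV)
k=(h[...,0]>22)&(h[...,0]<35)&(h[...,1]>120)&(np.hypot(P[...,0]-516,P[...,1]-222)<45)&(P[...,2]>40);print('new',k.sum(),(P[k].max(0)+P[k].min(0))/2,np.median(P[k][:,2]))
save('fin',np.hstack([cv2.resize(a[60:260,300:450],(390,520)),cv2.resize(b[130:290,90:210],(390,520))]))
E
```

```text
4421 4090 pitch up 27.4 roll -0.1, top at axis 33.6 above TCP f range [-26.2  16.2] l [-22.  22.]
at [ 509.7 -291.3  158.6] yaw 158.93 rp [-1.7983e+02 -9.0000e-02] w 57.1 gf 76.6 t 21.7333 F [ 0.2  0.2 -3.4]
0 x 29.15 y 43.77 z 13.86 turn -25.9
top centre in-plane [-5.6 -0.2] r 24.1 tool f,l,up [-5.  -0.2 31. ] origin [10.6 -0.3  0.8] terminals [36.1 -0.2 36.5]
at [ 509.7 -291.3  158.6] yaw 158.93 rp [-1.7983e+02 -9.0000e-02] w 57.1 gf 76.6 t 21.7333 F [ 0.2  0.2 -3.4]
0 x 0.01 y 0.13 z 0.01 turn -0.1
new 214 [517.28175512 221.90678843  47.62121992] 47.48829975766709
```

View pics/fin.png

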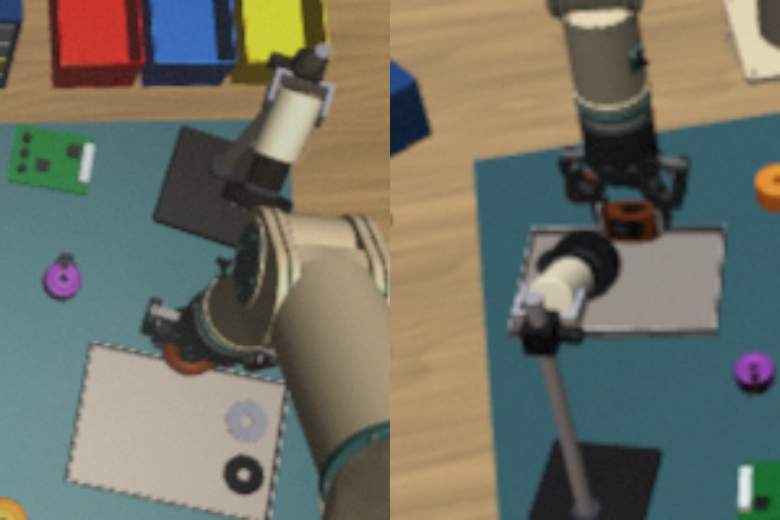

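```bash
python3 -c "
from h import *
print(workorder.finish_job())"
```

```text
the job is handed in; nothing more can be done
None
```

I handed the job in at about 22 s; no verdict came back. The new transformer is released on the stud, seated within about 2 mm by camera, and the burnt one is held still about 120 mm in front of the lens, tipped back 27° to match the camera's estimated 28° tilt.

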